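Dip the gear case with the gauge rod and show the tip under the magnifier

ROBOT

A 7-joint arm with a two-finger parallel gripper is mounted at the origin on a cart in front of the work surface, level with it; the furniture and walls round the work are solid. World frame = base frame: x ahead of the robot, y to its left, z up, the work surface at z = 0. Lengths are in mm, angles in rad, forces in N, time in s.
With the tool pointing down it reaches from about 400 to 925 mm from the base axis. Payload 4.1 kg.
Tool frame: the origin (TCP) lies between the finger pads; the fingertips stand 11 mm ahead of it and the grasp point (between the pads) lies 8 mm behind it; z points along the fingers, y is the line along which they close (so a half turn about z gives the same grasp; the last joint's range is limited). The gripper opens to 85 mm and grips with 20 to 120 N. Pads are 22 mm wide; open, the fingers measure 114 mm over their backs; the gripper's body (76 mm by 85 mm) begins 54 mm behind the grasp point. The pads swing forward as they close: fully open they stand 13 mm farther back than shut.
Start: joints at [-0.099, 0.398, 0.045, 1.537, -0.019, 1.207, -0.051], TCP at [650.032, 0.031, 242.347] pointing down, gripper open.
Joint ranges: [-2.82, 2.82], [-0.49, 2.23], [-1.37, 1.46], [0, 2.46], [-1.36, 4.5], [0.23, 2], [-2.94, 2.94]. Speed limits (rad/s): [2.57, 2.57, 3.14, 3.14, 3.14, 3.14, 3.14].

INTERFACE

Orientations are given as a unit quaternion [x, y, z, w].
In Python, from plant import bot gives the robot as it stands.
- The arm moves only by the tool carry_out, never from a script. Its argument "rows" is a list of rows, each a list of 5 numbers: the finger opening in mm, from 0 to 85.4, then the shift along the world's x, y, z in mm, then the turn about the world's z in rad. In form: [[gripper, dx, dy, dz, turn], ...]. A call has exactly 10 rows; each row is the pose to reach, as a shift and turn from the pose commanded when the call began; what a row does not reach only later rows make up. A row lasts 1/12 s, in which the tool goes at most 41.7 mm and 7.16 degrees, less where a joint would pass 70% of its speed; a pose out of reach is approached as far as the arm can. A call with a gripper value outside its range is refused whole. The fingers move at their own pace and stop on an object; the grip force is fixed at half the most. Time passes only in rows, so rows that repeat a pose let the fingers close, or fill a call up. It gives the time, the measured TCP pose, the force, the opening and the grip force at its end, in the units of the state.
- bot.sense(): the state, without advancing time (a new reading comes with each control period).
- bot.capture(name): name is "scene" or "side" or "wrist"; returns the picture (420x560x3 uint8, red, green, blue); there is no depth.
- bot.calibration(name): a dict with "camera_matrix" (3x3 intrinsics, pixels), "k1" (the pictures are not rectified: a ray, as slopes to the right and down, at radius r is drawn at 1 + k1 r^2 times it, then the intrinsics apply), "R" (3x3) and "t" (3): a world point X has camera coordinates R X + t; the wrist camera has in their place "tool_from_camera" (4x4, takes a point from camera to tool coordinates, whose origin is the TCP and whose axes are the flange's). Camera axes: x right, y down, z forward; pixel columns grow to the right and rows downward; lengths in mm; the calibration is good to about 2 mm. A picture is of the moment at which its call begins: read the wrist's pose just before it. calibration takes no time and is no camera call.
- bot.sign_off(): hands the job in; it is judged then, once.
The state is a dict: "time": time; "qpos": joint angles; "joint_velocities": joint speeds; "joint_efforts": joint torques, N m; "position": TCP position; "ee_rot": TCP orientation; "wrist_force": force on the tool from outside, world axes, zero at the start; "moment": the same for the moment, N m; "gripper_width": finger opening in mm; "grasp_force": force on a finger pad.
Only numpy, scipy, OpenCV 4.12 (cv2) and the standard library are available. Lean on these libraries where they do the work, as an engineer would, in place of code of your own. Each camera call takes 0.05 s, during which the arm holds its last target. There are 200 camera calls.

TASK

Take the gauge rod from its cradle, find which of the gear case's two sloping guide tubes is open, and push the rod into that tube until its collar stops against the mouth; do not press the rod on the capped tube. Then draw the rod out and hold it level with its tip under the middle of the magnifier's lens, about 50 mm below the glass, ready for reading. Finish holding it there: keep the rod gripped and still, touching nothing else.

Things in the scene. Friction and masses are not known exactly. Their poses are not given: they have to be found in the camera images.
- rod_grip (a point): middle of the gauge rod's handle, on its axis: the place to grip. Own x axis runs along the rod to the tip. Steel: round handle 16 mm thick, 90 mm long (45 mm each way); collar 32 mm across, 45 to 51 mm ahead; stem 12 mm thick with dark rings, last 12 mm tapering to 5 mm. Up to 0.21 kg, balances about 28 mm ahead. Starts lying level, axis 100 mm above the bench, tip to the robot's left
- rod_collar (a point): middle of the collar's front face, the one that stops against the mouth; on the rod's axis, 51 mm ahead of rod_grip; own x axis towards the tip
- rod_tip (a point): very end of the rod, on its axis, 151 mm ahead of rod_grip and 100 mm ahead of the collar's front face; own x axis points along the rod, out of the tip
- cradle: fixed dark steel cradle in which the rod lies; origin on the bench straight below the handle's middle, x axis along the rod to the tip. Base 190 x 50 mm, 8 mm high; two slotted rests, 10 mm thick and 34 mm wide, 38 mm behind and 120 mm ahead of the origin, open at the top, reaching 2 mm above the rod's axis. Lift the rod straight up
- gear_case: fixed grey gear case, 135 x 112 mm; origin on the bench straight below the point midway between the tube mouths; the mouths face its -x axis, the case stands 20 to 155 mm along +x. Low part 56 mm high, rear part 106 mm. Two parallel steel guide tubes, 24 mm outside, 50 mm apart, slope up out of it to mouths 130 mm above the bench
- mouth_1 (a point): centre of the mouth of guide tube 1 (the left-hand one as you face the mouths), on the outer face of its end nut. Own z axis = tube axis, pointing OUT of the tube, 30 deg above level; the rod goes in along -z. Straight bore 16 mm wide, 112 mm deep. An open tube's nut is 36 mm across with a 19 mm hole, 16 mm deep, ahead of the bore. One of the two tubes, either, is capped
- mouth_2 (a point): centre of the mouth of guide tube 2 (the right-hand one as you face the mouths), on the outer face of its end nut. Own z axis = tube axis, pointing OUT of the tube, 30 deg above level; the rod goes in along -z. Straight bore 16 mm wide, 112 mm deep. An open tube's nut is 36 mm across with a 19 mm hole, 16 mm deep, ahead of the bore. One of the two tubes, either, is capped
- blank_cap: solid domed steel cap, 36 mm across, fixed over the mouth of the blanked-off tube and standing 13 mm out of it, with a 14 mm square head that stands out to 30 mm; its origin lies at that mouth's centre, so it coincides with mouth_1 or mouth_2; the other tube is the open one
- magnifier: fixed bench magnifier; origin on the bench straight below the lens. Level round lens in a dark ring 68 mm across, 205 to 215 mm above the bench, carried on an 18 mm thick arm hub and 10 mm post, 232 mm high, that stands 80 mm along this body's +x (on the side away from the robot) on a 70 mm round foot; the rod may come in from the other sides
- view_point (a point): where the tip is to be held: straight below the middle of the lens, 50 mm under the glass, 160 mm above the bench; axes as the magnifier's
- gauge_rod: the loose gauge rod as a whole; same point and axes as rod_grip

How it is judged:
By the outcome, as a careful person would: the job done as asked, in the order asked, and still so for the second after the job is handed in, while the arm keeps its last pose, push and grip.
It also fails if it takes over 51 s, if anything falls off the work surface, if the arm or the gripper's body presses on something with over 40 N, if the wrist force passes 120 N, or if a joint passes its speed limit or range.

## Working session

There is one attempt and no reset: what is moved stays moved. The work goes in short steps, Python scripts to look and compute and a tool call to move; the robot and the scene stay as the last step left them, time stands still between calls to the robot, and variables do not carry over. Pictures are saved under pics/ and viewed, at most 10 in all, crops included, and the job is handed in when it is done.

Besides the shell and the picture viewer there is one more tool, called as name(argument=value, ...) on one line, values as JSON. carry_out: Moves the arm, as the interface text tells. Its arguments: {"type":"object","properties":{"rows":{"type":"array"}},"required":["rows"]}

```bash
ls; mkdir -p pics; python3 - <<'E'
from plant import bot
import cv2,numpy as np
print(bot.sense())
for n in("scene","side","wrist"):
    c=bot.calibration(n); print(n,c)
    cv2.imwrite(f"pics/{n}0.png",bot.capture(n)[:,:,::-1])
a=[cv2.imread(f"pics/{n}0.png") for n in("scene","side")]
E
```

```text
pics
{'time': 0.0, 'qpos': array([-0.09898087,  0.39920133,  0.04503433,  1.53787853, -0.01865761,
        1.20685346, -0.05071639]), 'joint_velocities': array([ 5.09052616e-04, -8.10158013e-04,  5.60248370e-05,  1.14157490e-03,
       -1.75554612e-03,  8.21558892e-04, -1.70860043e-03]), 'joint_efforts': array([-9.65094187e-04, -4.75129580e+01,  1.36406265e+00, -2.54227209e+01,
        1.14684159e-02,  9.53188282e-03,  3.56541250e-05]), 'position': array([ 6.49402776e+02, -1.83881914e-03,  2.41258066e+02]), 'ee_rot': array([ 7.07074179e-01,  7.07138730e-01, -7.37570917e-04, -6.14772904e-04]), 'wrist_force': array([-0.65527686, -1.09453447,  0.36184253]), 'moment': array([ 0.03492458, -0.01480078, -0.00591811]), 'grasp_force': 0.0, 'gripper_width': 85.33050773964572}
scene {'camera_matrix': array([[417.89807081,   0.        , 287.34947157],
       [  0.        , 417.89807081, 208.40361652],
       [  0.        ,   0.        ,   1.        ]]), 'k1': -0.0679199218304357, 'R': array([[-0.54795981, -0.83632256, -0.01745354],
       [-0.58786044,  0.39984323, -0.70323929],
       [ 0.59511
[... 371 characters left out ...]
0.64328837, -0.73535913],
       [ 0.2125213 , -0.70410666, -0.67754595]]), 't': array([525.54200408,  91.70134323, 912.86835554])}
wrist {'camera_matrix': array([[295.22263989,   0.        , 278.82107079],
       [  0.        , 295.22263989, 211.18327844],
       [  0.        ,   0.        ,   1.        ]]), 'k1': 0.002116721227961391, 'tool_from_camera': array([[-2.84634866e-04, -9.60818495e-01, -2.77178171e-01,
         7.06121192e+01],
       [ 9.99999620e-01, -5.01948766e-04,  7.13068058e-04,
        -5.37524810e-01],
       [-8.24258219e-04, -2.77177863e-01,  9.60818273e-01,
        -1.31348891e+02],
       [ 0.00000000e+00,  0.00000000e+00,  0.00000000e+00,
         1.00000000e+00]])}
```

View pics/scene0.png

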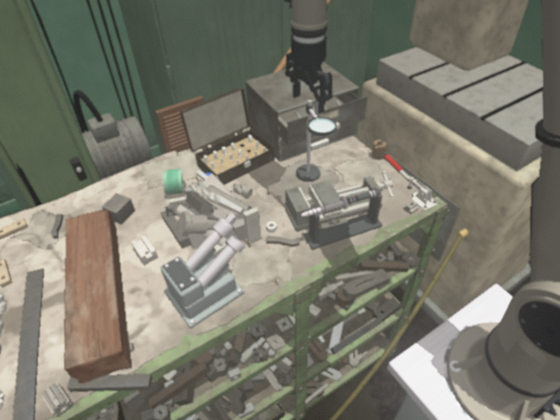

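View pics/side0.png

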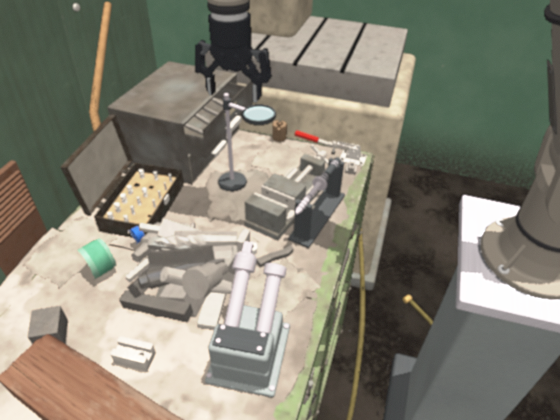

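```bash
cat > h.py <<'E'
from plant import bot
import cv2,numpy as np
from scipy.spatial.transform import Rotation as Rn
def cam(n,s=None):
    c=bot.calibration(n); K=c["camera_matrix"]
    if n=="wrist":
        s=s or bot.sense(); T=np.eye(4); T[:3,:3]=Rn.from_quat(s["ee_rot"]).as_matrix(); T[:3,3]=s["position"]
        W=np.linalg.inv(T@c["tool_from_camera"]); return K,c["k1"],W[:3,:3],W[:3,3]
    return K,c["k1"],c["R"],c["t"]
def ray(C,p):
    K,k,R,t=C; d=((np.array(p,float)-K[:2,2])/K[0,0]); u=d.copy()
    for _ in range(20): u=d/(1+k*(u@u))
    v=R.T@np.r_[u,1]; return -R.T@t,v/np.linalg.norm(v)
def onz(C,p,z):
    o,v=ray(C,p); return o+v*(z-o[2])/v[2]
def tri(C1,p1,C2,p2):
    A=[];b=[];L=[]
    for C,p in((C1,p1),(C2,p2)):
        o,v=ray(C,p); M=np.eye(3)-np.outer(v,v); A.append(M); b.append(M@o); L.append((o,v))
    X=np.linalg.solve(sum(A),sum(b)); (o1,v1),(o2,v2)=L; n=np.cross(v1,v2)
    return X,abs((o2-o1)@n)/np.linalg.norm(n)
def proj(C,X):
    K,k,R,t=C; c=R@X+t; u=c[:2]/c[2]; u=u*(1+k*(u@u)); return K[:2,:2]@u+K[:2,2]
E
python3 - <<'E'
import cv2,numpy as np
s=cv2.imread("pics/scene0.png");d=cv2.imread("pics/side0.png")
f=lambda i,x,y,w,h:cv2.resize(i[y:y+h,x:x+w],(400,300),interpolation=cv2.INTER_CUBIC)
cv2.imwrite("pics/m0.png",np.vstack([np.hstack([f(s,160,190,133,100),f(s,280,100,133,100+0)]) ,np.hstack([f(d,200,220,133,100),f(d,220,80,160,120)])]))
s2=f(s,280,160,120,90)
cv2.imwrite("pics/m0.png",np.vstack([np.hstack([f(s,160,190,133,100),f(s,280,160,120,90)]),np.hstack([f(d,200,225,120,90),f(d,240,140,120,90)])]))
E
```

```text
(no output)
```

View pics/m0.png

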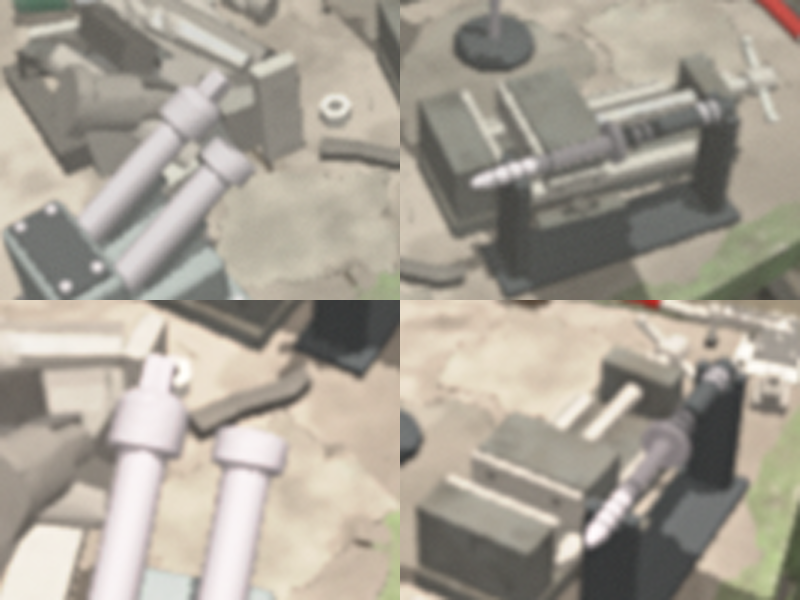

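View pics/wrist0.png

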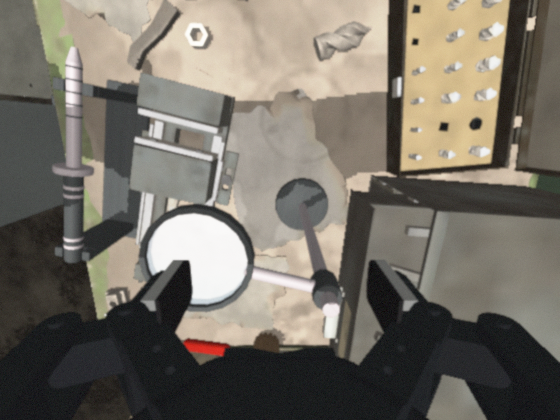

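```bash
python3 - <<'E'
from h import *
np.set_printoptions(precision=1,suppress=True)
W,S,D=cam("wrist"),cam("scene"),cam("side")
for n,pw,ps in(("tip",(73,48),(301.6,215.2)),("tail",(73,262),(376,192.4))):
    print(n,onz(W,pw,100),onz(S,ps,100),tri(W,pw,S,ps))
print("collar",onz(W,(73,170),100))
print("lens",onz(W,(199,258),213),tri(S,(322,127),D,(258.5,115)),"foot",onz(W,(302,203),3))
print("mouth1",tri(S,(160+.3325*233,190+.3325*152),D,(275.6,265.5)))
print("cap head",tri(S,(160+.3325*216,190+.3325*77),D,(200+.3*158,225+.3*60)))
# case top plate corners (z=106)
g=[(20,228),(52,206),(97,267),(65,287)]
P=np.array([onz(S,(160+.3325*a,190+.3325*b),106) for a,b in g]);print(P)
E
```

```text
tip [478.5 132.7 100. ] [479.3 132.4 100. ] (array([478.8, 132.6, 100.5]), np.float64(0.14659674270999912))
tail [440.8 -61.6 100. ] [442.7 -50.8 100. ] (array([443.6, -56.5, 100.1]), np.float64(9.218283497326068))
collar [458.8  31.5 100. ]
lens [601.9  -4.2 213. ] (array([601.3,  -8.3, 206.7]), np.float64(0.015275550208081188)) foot [678.9 -25.    3. ]
mouth1 (array([467.2, 294.4, 132.8]), np.float64(0.7673753961426301))
cap head (array([520.2, 276.9, 148.4]), np.float64(0.17998264215218723))
[[510.  432.8 106. ]
 [515.2 408.  106. ]
 [453.4 403.2 106. ]
 [450.6 426.4 106. ]]
```

carry_out(rows=[[50,0,0,30,0],[50,-40,-3,30,-0.04],[50,-80,-6,30,-0.08],[50,-120,-10,30,-0.12],[50,-160,-13,30,-0.16],[50,-200,-16,30,-0.19],[50,-200,-16,-10,-0.19],[50,-200,-16,-50,-0.19],[50,-200,-16,-50,-0.19],[50,-200,-16,-50,-0.19]])

```text
time: 0.98
position: [448.5, -16.1, 191.3]
ee_rot: [0.771, 0.637, -0.002, -0.001]
wrist_force: [0.7, 0.6, 0.1]
gripper_width: 50.3
grasp_force: 0.0
```

```bash
python3 - <<'E'
from h import *
s=bot.sense();print(s["time"],s["position"],s["ee_rot"],s["wrist_force"],s["gripper_width"])
i=bot.capture("wrist");cv2.imwrite("pics/w1.png",i[:,:,::-1])
E
```

```text
0.9833 [448.49323375 -16.08291291 191.33842839] [ 0.77096902  0.63686922 -0.00173017 -0.00117254] [0.72210184 0.55902517 0.1131296 ] 50.29407862088833
```

View pics/w1.png

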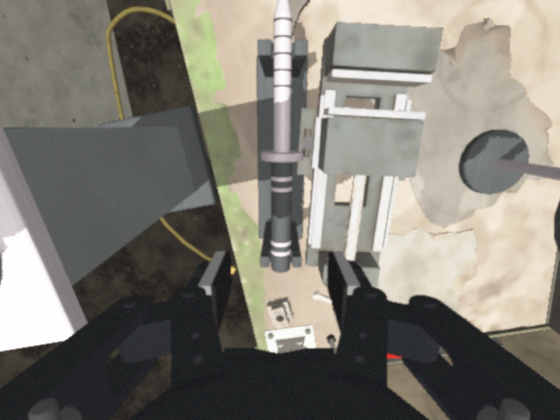

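```bash
python3 - <<'E'
from h import *
np.set_printoptions(precision=1,suppress=True)
W=cam("wrist")
a,b,c=[onz(W,p,100) for p in((283,40),(281,153),(280.5,271))]
print(a,b,c,np.degrees(np.arctan2(a[0]-c[0],a[1]-c[1])))
u=(a-c)/np.linalg.norm(a-c); print(b-51*u,c+45*u)
E
```

```text
[476.8 107.8 100. ] [461.4  34.  100. ] [442.7 -61.8 100. ] 11.366043189882289
[451.3 -16.  100. ] [451.6 -17.6 100. ]
```

carry_out(rows=[[50,3,-0.5,-40,-0.008],[50,3,-0.5,-80,-0.008],[50,3,-0.5,-99,-0.008],[50,3,-0.5,-99,-0.008],[5,3,-0.5,-99,-0.008],[5,3,-0.5,-99,-0.008],[5,3,-0.5,-99,-0.008],[5,3,-0.5,-99,-0.008],[5,3,-0.5,-99,-0.008],[5,3,-0.5,-99,-0.008]])

```text
time: 1.87
position: [451.9, -15.7, 95.4]
ee_rot: [0.773, 0.634, -0.0, -0.001]
wrist_force: [-7.3, 2.1, 7.0]
gripper_width: 13.3
grasp_force: 58.4
```

carry_out(rows=[[5,0,0,0,0],[5,0,0,0,0],[5,0,0,5,0],[5,0,0,10,0],[5,0,0,20,0],[5,0,0,40,0],[5,0,0,60,0],[5,0,0,80,0],[5,0,0,80,0],[5,0,0,80,0]])

```text
time: 2.7
position: [454.9, -16.6, 175.6]
ee_rot: [0.774, 0.634, 0.002, 0.002]
wrist_force: [0.3, -0.9, -1.9]
gripper_width: 12.8
grasp_force: 58.7
```

```bash
python3 - <<'E'
from h import *
s=bot.sense();print(s["time"],s["position"],s["ee_rot"],s["wrist_force"],s["moment"],s["gripper_width"])
w=bot.capture("wrist")[:,:,::-1];d=bot.capture("side")[:,:,::-1]
p=proj(cam("side"),s["position"]).astype(int);print(p)
x,y=p-[70,50]
cv2.imwrite("pics/m2.png",np.hstack([cv2.resize(w,(400,300)),cv2.resize(d[y:y+105,x:x+140],(400,300),interpolation=cv2.INTER_CUBIC)]))
cv2.imwrite("pics/w2.png",w)
E
```

```text
2.7 [454.91888888 -16.57606473 175.56398786] [0.77360019 0.63366764 0.00227654 0.0017014 ] [ 0.29305659 -0.89607026 -1.92370537] [-0.06742197  0.03939575  0.0158437 ] 12.782306471034362
[329 138]
```

View pics/m2.png

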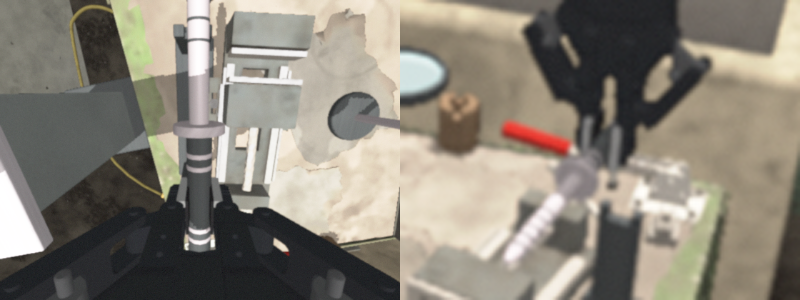

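```bash
cat >> h.py <<'E'
def tool():
    s=bot.sense(); M=Rn.from_quat(s["ee_rot"]).as_matrix(); return s["position"],M
def onrodplane(C,p):
    P,M=tool(); u=M[:,0]*[1,1,0]; u/=np.linalg.norm(u); n=np.array([-u[1],u[0],0]); o,v=ray(C,p)
    X=o+v*((P-o)@n)/(v@n); return (X-P)@u, X[2]   # along, height
E
python3 - <<'E'
from h import *
np.set_printoptions(precision=1,suppress=True)
D=cam("side");W=cam("wrist");P,M=tool();print(P,M)
print([onrodplane(D,p) for p in((320,149),(296,181))])
# wrist: rod line at heights
for p,L in(((277,172),51),((280,347),-45)):
    for z in(170,175,180,185,190): print(p,z,(onz(W,p,z)-P)@M[:,0],onz(W,p,z))
E
```

```text
[452.9 -16.6 173.3] [[ 0.2  1.   0. ]
 [ 1.  -0.2 -0. ]
 [-0.   0.  -1. ]]
[(np.float64(51.05720143252755), np.float64(182.46354168606445)), (np.float64(149.8138314295233), np.float64(173.2572728502741))]
(277, 172) 170 50.3218472740632 [461.6  33.  170. ]
(277, 172) 175 51.07116273959921 [461.7  33.7 175. ]
(277, 172) 180 51.82047820513521 [461.9  34.5 180. ]
(277, 172) 185 52.5697936706712 [462.1  35.2 185. ]
(277, 172) 190 53.3191091362072 [462.2  35.9 190. ]
(280, 347) 170 -45.65959675480135 [444.1 -61.4 170. ]
(280, 347) 175 -41.34676058666267 [444.9 -57.2 175. ]
(280, 347) 180 -37.03392441852397 [445.7 -52.9 180. ]
(280, 347) 185 -32.72108825038529 [446.6 -48.7 185. ]
(280, 347) 190 -28.40825208224659 [447.4 -44.5 190. ]
```

carry_out(rows=[[5,0,5,10,0],[5,0,20,25,0.03],[5,-3,45,40,0.08],[5,-6,75,55,0.14],[5,-10,105,68,0.2],[5,-13,140,75,0.26],[5,-16,170,77,0.31],[5,-17,198,77,0.34],[5,-17,212,77,0.34],[5,-17,212,77,0.34]])

```text
time: 3.63
position: [434.8, 200.2, 250.3]
ee_rot: [0.652, 0.758, 0.0, -0.001]
wrist_force: [-0.8, 0.2, -0.9]
gripper_width: 12.8
grasp_force: 58.7
```

```bash
python3 - <<'E'
from h import *
s=bot.sense();print(s["time"],s["position"],s["ee_rot"],s["wrist_force"],s["moment"],s["gripper_width"])
for n in("wrist","side","scene"): cv2.imwrite(f"pics/{n}3.png",bot.capture(n)[:,:,::-1])
w=cv2.imread("pics/wrist3.png");a=cv2.imread("pics/side3.png");b=cv2.imread("pics/scene3.png")
p=proj(cam("side"),s["position"]);q=proj(cam("scene"),s["position"]);print(p,q)
cv2.imwrite("pics/m3.png",w)
E
```

```text
3.6333 [434.82128387 200.18167238 250.26255654] [ 6.52483609e-01  7.57802198e-01  3.74520098e-04 -9.10083429e-04] [-0.77497758  0.17319391 -0.86963743] [-0.04603762 -0.01522667 -0.01980257] 12.82299824030351
[315.20441641 175.06762271] [285.24815081 187.60078364]
```

View pics/m3.png

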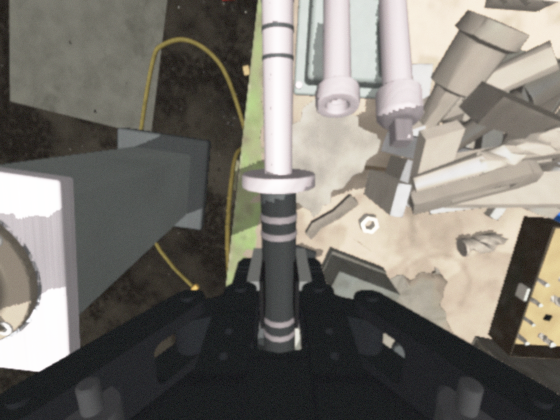

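```bash
python3 - <<'E'
from h import *
w=cv2.imread("pics/wrist3.png")
f=lambda x,y,ww,h,s:cv2.resize(w[y:y+h,x:x+ww],(s*ww,s*h),interpolation=cv2.INTER_CUBIC)
cv2.imwrite("pics/c3.png",np.hstack([f(305,0,130,150,4)]))
g=cv2.cvtColor(w,cv2.COLOR_BGR2GRAY).astype(int)
for r in(5,25,45,65): print(r,[ (c,d) for c,d in zip(range(310,430),np.diff(cv2.blur(g[r-2:r+3].mean(0)[None],(2,1))[0])[310:430].round().astype(int)) if abs(d)>18])
E
```

```text
5 [(312, np.int64(31)), (313, np.int64(30)), (314, np.int64(19)), (322, np.int64(-28)), (323, np.int64(-27)), (377, np.int64(-35)), (378, np.int64(-35))]
25 [(310, np.int64(26)), (311, np.int64(30)), (312, np.int64(22)), (316, np.int64(-19)), (317, np.int64(-29)), (375, np.int64(-30)), (376, np.int64(-48)), (377, np.int64(-36))]
45 [(310, np.int64(30)), (313, np.int64(-22)), (375, np.int64(-25)), (376, np.int64(-45)), (377, np.int64(-44)), (378, np.int64(-19)), (380, np.int64(20))]
65 [(313, np.int64(-24)), (375, np.int64(-23)), (376, np.int64(-34)), (377, np.int64(-34)), (378, np.int64(-28)), (381, np.int64(20))]
```

View pics/c3.png

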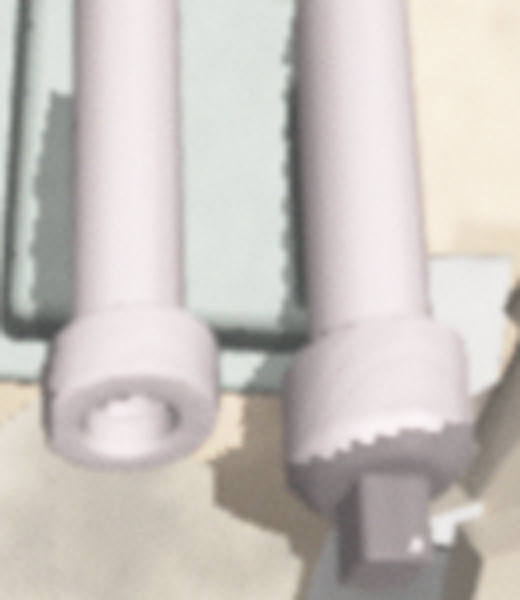

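```bash
python3 - <<'E'
from h import *
np.set_printoptions(precision=1,suppress=True)
W=cam("wrist"); m=onz(W,(338,105.5),130); print("mouth1",m)
for yaw in(0,3,6,8,9,10,12):
    a=np.radians(yaw); d=np.array([-np.sin(a)*np.cos(np.pi/6),np.cos(a)*np.cos(np.pi/6),-.5]); l=np.array([np.cos(a),np.sin(a),0]); n=np.cross(l,d)
    def P(p):
        o,v=ray(W,p); X=o+v*((m-o)@n)/(v@n); return (X-m)@l,(X-m)@d
    print(yaw,*[np.round(P(p),1) for p in((338,75),(336.6,0),(397,75),(393.5,0))])
print(onz(W,(305+68,0),106))
P,M=tool(); print("tool",P,M[:,0])
print("lens",)
E
```

```text
mouth1 [470.2 286.6 130. ]
0 [-2.1 28.3] [ -9.2 105. ] [47.6 37.2] [ 42.2 115.6]
3 [-0.8 28.4] [ -4.4 105.6] [48.6 34. ] [ 46.9 112.1]
6 [ 0.5 28.4] [  0.4 105.7] [49.5 30.7] [ 51.3 108.3]
8 [ 1.3 28.4] [  3.6 105.6] [50.  28.5] [ 54.1 105.6]
9 [ 1.7 28.4] [  5.2 105.5] [50.2 27.4] [ 55.4 104.3]
10 [ 2.2 28.3] [  6.8 105.3] [50.4 26.2] [ 56.8 102.9]
12 [ 3.  28.2] [  9.9 104.9] [50.7 24. ] [ 59.3 100. ]
[486.7 371.  106. ]
tool [435.8 194.5 249.9] [-0.1  1.  -0. ]
lens
```

```bash
cat >> h.py <<'E'
def tipfind(n,before,after,guess,rad=30):
    """rod tip: end of the changed blob near guess, farthest from the TCP"""
    a=cv2.imread(before).astype(int);b=cv2.imread(after).astype(int)
    m=(np.abs(a-b).max(2)>28).astype(np.uint8)
    q=proj(cam(n),bot.sense()["position"]+[0,0,8])
    y,x=np.nonzero(m); P=np.c_[x,y].astype(float); d=(guess-q)/np.linalg.norm(guess-q)
    t=(P-q)@d; w=(P-q)@np.array([-d[1],d[0]]); L=np.linalg.norm(guess-q)
    k=(np.abs(w)<rad*t/L)&(t>L*.35)&(t<L*1.15)
    rows=[]
    for s in np.arange(.4*L,1.15*L,2):
        j=k&(abs(t-s)<1)
        if j.any(): rows.append((s/L,w[j].min(),w[j].max(),j.sum()))
    return q,d,L,np.array(rows)
E
python3 - <<'E'
from h import *
np.set_printoptions(precision=2,suppress=True)
P,M=tool()
for n in("side","scene"):
    g=proj(cam(n),P+[0,0,8]+151*M[:,0]); q,d,L,r=tipfind(n,f"pics/{n}0.png",f"pics/{n}3.png",g)
    g2=proj(cam(n),P+[0,0,8]+151*np.cos(.3)*M[:,0]-[0,0,151*np.sin(.3)])
    print(n,q,g,g2,L,((g2-q)@d)/L,(g2-q)@[-d[1],d[0]]); print(r)
E
```

```text
side [315.8  168.81] [303.36 239.27] [302.38 258.5 ] 71.55187342638797 1.267023821629262 -2.37683774492511
[[  0.4  -11.36   9.03  34.  ]
 [  0.43 -11.7    7.53  37.  ]
 [  0.46 -11.07   9.15  40.  ]
 [  0.48 -10.26   9.79  40.  ]
 [  0.51  -8.81  10.6   39.  ]
 [  0.54  -9.15  12.22  41.  ]
 [  0.57 -13.62  13.03  50.  ]
 [  0.6  -14.95  13.67  57.  ]
 [  0.62 -18.25  13.32  58.  ]
 [  0.65 -19.76  12.97  58.  ]
 [  0.68 -20.1   11.64  50.  ]
 [  0.71 -21.44   3.07  51.  ]
 [  0.74 -21.78   3.88  54.  ]
 [  0.76 -22.13   3.36  52.  ]
 [  0.79 -23.46   3.01  55.  ]
 [  0.82 -23.81  14.83  63.  ]
 [  0.85 -25.14  16.45  71.  ]
 [  0.88 -25.49  18.07  74.  ]
 [  0.9  -27.    18.71  79.  ]
 [  0.93 -27.34  19.52  78.  ]
 [  0.96 -28.68  20.33  80.  ]
 [  0.99 -29.02  19.98  63.  ]
 [  1.01 -30.36   2.37  59.  ]
 [  1.04 -30.7    0.87  46.  ]
 [  1.07 -32.04  15.64  27.  ]
 [  1.1  -32.21  17.26  14.  ]
 [  1.13  13.15  18.07  11.  ]]
scene [287.48 182.95] [218.3  224.64] [225.04 240.2 ] 80.77109006420216 1.0280465855332117 -16.8051437154783
[[ 0.4  -4.53  2.33 10.  ]
 [ 0.42 -2.47  1.99 10.  ]
 [ 0.45 -2.81  2.16 11.  ]
 [ 0.47 -2.63  2.34 11.  ]
 [ 0.5  -4.69  2.   11.  ]
 [ 0.52 -5.03  2.18 14.  ]
 [ 0.55 -4.85  2.35 14.  ]
 [ 0.57 -4.68  2.01 12.  ]
 [ 0.6  -5.02  1.67 12.  ]
 [ 0.62 -4.84  1.51 12.  ]
 [ 0.65 -4.67  1.17  9.  ]
 [ 0.67 -3.12  0.83  7.  ]
 [ 0.7  -3.46  1.52 10.  ]
 [ 0.72 -3.8   2.55 14.  ]
 [ 0.75 -2.77  1.35  9.  ]
 [ 0.77 -3.45  1.01  9.  ]
 [ 0.8  -3.79  3.42 10.  ]
 [ 0.82  1.88  2.74  3.  ]
 [ 0.85 -3.43  3.25  3.  ]
 [ 0.87 -4.97 -4.97  1.  ]
 [ 0.9  -5.31  2.75  8.  ]
 [ 0.92 -5.65  3.26  8.  ]
 [ 0.94 -4.62 -3.25  3.  ]
 [ 0.97 -4.44 -3.07  4.  ]
 [ 0.99 -3.41 -2.9   2.  ]
 [ 1.02 -3.24 -1.86  3.  ]]
```

```bash
python3 - <<'E'
from h import *
np.set_printoptions(precision=1,suppress=True)
import types
s=dict(position=np.array([649.4,0,241.26]),ee_rot=np.array([.70707,.70714,-.00074,-.00061]))
W=cam("wrist",s);S=cam("scene")
for pw,ps in(((142,73),(445,150)),((234,96),(418,100)),((142,73),(418,100))):
    print(tri(W,pw,S,(280+.3*(ps[0]-400),160+.3*ps[1])))
P,M=tool();print(P)
E
```

```text
(array([527.7, 118.4,  84.2]), np.float64(5.101430190788748))
(array([603.5,  97.3,  61.6]), np.float64(4.158047505724269))
(array([545.9, 119.2, 118.7]), np.float64(19.566701892600708))
[435.8 194.5 249.9]
```

carry_out(rows=[[5,8,-15,0,-0.01],[5,20,-36,0,-0.02],[5,34,-60,0,-0.04],[5,46,-82,-15,-0.05],[5,52,-93,-40,-0.05],[5,52,-93,-70,-0.05],[5,52,-93,-100,-0.05],[5,52,-93,-118,-0.05],[5,52,-93,-123,-0.05],[5,52,-93,-123,-0.05]])

```text
time: 4.62
position: [486.9, 100.8, 126.0]
ee_rot: [0.675, 0.738, -0.002, -0.001]
wrist_force: [-0.7, -0.5, -1.5]
gripper_width: 12.7
grasp_force: 58.7
```

```bash
python3 - <<'E'
from h import *
np.set_printoptions(precision=2,suppress=True)
for n in("side","scene"): cv2.imwrite(f"pics/{n}4.png",bot.capture(n)[:,:,::-1])
s=bot.sense();print(s["time"],s["position"],s["ee_rot"],s["wrist_force"],s["moment"])
P,M=tool();f=[]
for n in("scene","side"):
    C=cam(n); g=proj(C,P+[0,0,8]+151*M[:,0]-[0,0,8]); m=proj(C,np.array([470.2,286.6,130]))
    i=cv2.imread(f"pics/{n}4.png"); x,y=(g-[50,37]).astype(int); print(n,"tip pred",(g-[x,y])*4,"mouth",(m-[x,y])*4)
    f.append(cv2.resize(i[y:y+75,x:x+100],(400,300),interpolation=cv2.INTER_CUBIC)); print(x,y)
cv2.imwrite("pics/m4.png",np.hstack(f))
E
```

```text
4.7167 [488.93 102.03 128.4 ] [0.67 0.74 0.   0.  ] [ 0.46  0.04 -0.37] [-0.01 -0.03  0.01]
scene tip pred [200.08 150.99] mouth [145.33 184.01]
204 193
side tip pred [202.81 149.44] mouth [188.91 209.61]
228 210
```

View pics/m4.png

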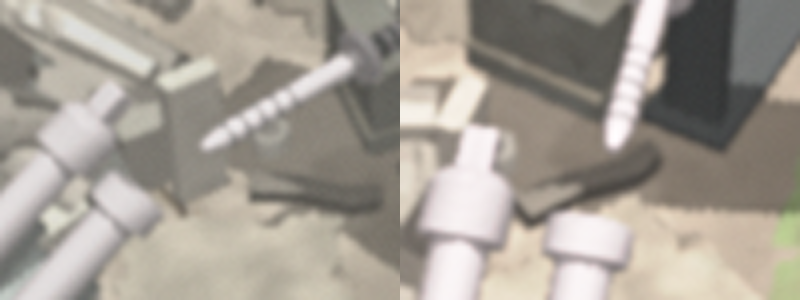

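```bash
python3 - <<'E'
from h import *
np.set_printoptions(precision=1,suppress=True)
S,D=cam("scene"),cam("side");P,M=tool();print(P)
t=tri(S,(254.75,229.75),D,(281,246.75));m=tri(S,(238.5,241),D,(275.75,265.5));print(t,m,m[0]-t[0], P+151*M[:,0], bot.sense()["position"])
E
```

```text
[488.9 102.  128.4]
(array([471.7, 252.6, 133. ]), np.float64(2.4892174525798754)) (array([467.6, 292.2, 129.9]), np.float64(0.33890941782912215)) [-4.1 39.6 -3.1] [475.2 252.4 128.4] [488.9 102.  128.4]
```

carry_out(rows=[[5,-1,8,-3,0],[5,-2,16,-5,0],[5,-3,24,-5,0],[5,-3.5,30,-5,0],[5,-4,34,-5,0],[5,-4.4,38,-5,0],[5,-4.7,42,-5,0],[5,-5,45,-5,0],[5,-5,45,-5,0],[5,-5,45,-5,0]])

```text
time: 5.55
position: [483.1, 147.6, 122.4]
ee_rot: [0.674, 0.739, 0.0, 0.0]
wrist_force: [-0.5, -0.3, -1.1]
gripper_width: 12.9
grasp_force: 58.7
```

```bash
python3 - <<'E'
from h import *
np.set_printoptions(precision=2,suppress=True)
for n in("side","scene"): cv2.imwrite(f"pics/{n}5.png",bot.capture(n)[:,:,::-1])
s=bot.sense();print(s["time"],s["position"],s["ee_rot"],s["wrist_force"],s["moment"],s["grasp_force"])
E
```

```text
5.65 [483.12 147.22 122.35] [ 0.67  0.74 -0.    0.  ] [ 0.54 -0.21 -0.9 ] [ 0.   -0.03 -0.01] 58.69183838367462
```

carry_out(rows=[[5,0,1,3,0],[5,0,2,6,0],[5,-0.2,2,9,0],[5,-0.2,3,12,0],[5,-0.3,3,15,0],[5,-0.3,4,18,0],[5,-0.4,4,21,0],[5,-0.5,5,24,0],[5,-0.5,5,24,0],[5,-0.5,5,24,0]])

```text
time: 6.48
position: [482.1, 151.5, 146.1]
ee_rot: [0.674, 0.739, -0.001, 0.0]
wrist_force: [0.2, -5.0, -5.0]
gripper_width: 12.8
grasp_force: 58.4
```

```bash
python3 - <<'E'
from h import *
np.set_printoptions(precision=2,suppress=True)
for n in("side","scene"): cv2.imwrite(f"pics/{n}6.png",bot.capture(n)[:,:,::-1])
s=bot.sense();print(s["time"],s["position"],s["ee_rot"],s["wrist_force"],s["moment"],s["grasp_force"])
P,M=tool();C=cam("scene")
for p in(0,4,8,12): print(p,proj(C,P+[0,0,8]+151*np.cos(np.radians(p))*M[:,0]-[0,0,151*np.sin(np.radians(p))]))
i=cv2.imread("pics/scene6.png");print(proj(C,P+[0,0,8]))
cv2.imwrite("pics/m6.png",cv2.resize(i[180:270,200:320],(800,600),interpolation=cv2.INTER_CUBIC))
E
```

```text
6.5833 [482.19 151.76 146.01] [ 0.67  0.74 -0.    0.  ] [ 0.21 -5.27 -3.73] [-1.33 -0.    0.09] 58.41632902622223
0 [232.53 234.99]
4 [233.29 238.46]
8 [234.34 241.66]
12 [235.68 244.59]
[293.32 200.19]
```

```bash
cat >> h.py <<'E'
def pitch(n,img):
    """angle of stem edges (long lines near the predicted stem) -> rod pitch, nose-down deg"""
    P,M=tool();C=cam(n);G=P+[0,0,8]
    pt=lambda p,L:proj(C,G+L*(np.cos(p)*M[:,0]-[0,0,np.sin(p)]))
    ps=np.radians(np.arange(-10,46,.5)); A=[np.degrees(np.arctan2(*(pt(p,140)-pt(p,58))[::-1])) for p in ps]
    g=cv2.cvtColor(img,cv2.COLOR_RGB2GRAY); up=4
    c=pt(np.radians(12),100); x,y=(c-[45,45]).astype(int)
    u=cv2.resize(g[y:y+90,x:x+90],None,fx=up,fy=up,interpolation=cv2.INTER_CUBIC)
    L=cv2.createLineSegmentDetector(0).detect(u)[0][:,0]
    out=[]
    for a in L:
        l=np.hypot(a[2]-a[0],a[3]-a[1])/up
        if l<14: continue
        q=(a[:2]+a[2:])/2/up+[x,y]
        an=np.degrees(np.arctan2(a[3]-a[1],a[2]-a[0])); df=[abs((an-b+90)%180-90) for b in A]; k=int(np.argmin(df))
        if df[k]>1: continue
        e=pt(ps[k],58),pt(ps[k],151); d=(e[1]-e[0])/np.linalg.norm(e[1]-e[0]); w=(q-e[0])@np.array([-d[1],d[0]]); t=(q-e[0])@d/np.linalg.norm(e[1]-e[0])
        if abs(w)<7 and -.1<t<1.1: out.append((round(l),np.degrees(ps[k]).round(1),round(w,1),round(t,2)))
    return sorted(out,reverse=True)
E
python3 - <<'E'
from h import *
print(pitch("scene",cv2.imread("pics/scene6.png")[:,:,::-1]))
E
```

```text
[(42, np.float64(6.0), np.float64(1.7), np.float64(0.48)), (26, np.float64(7.0), np.float64(-2.4), np.float64(0.21))]
```

carry_out(rows=[[5,0,0.5,6,0],[5,0,1.5,12,0],[5,0,3,18,0],[5,0,5,24,0],[5,0,7,29,0],[5,0,9.5,34,0],[5,0,12,38,0],[5,0,15,42,0],[5,0,17,45,0],[5,0,17,45,0]])

```text
time: 7.42
position: [482.6, 170.2, 192.0]
ee_rot: [0.673, 0.739, 0.0, -0.0]
wrist_force: [-1.1, -3.4, -2.8]
gripper_width: 12.8
grasp_force: 58.5
```

```bash
python3 - <<'E'
from h import *
np.set_printoptions(precision=2,suppress=True)
i=bot.capture("scene");cv2.imwrite(f"pics/scene7.png",i[:,:,::-1]);cv2.imwrite(f"pics/side7.png",bot.capture("side")[:,:,::-1])
s=bot.sense();print(s["time"],s["position"],s["wrist_force"],s["moment"],s["grasp_force"])
print(pitch("scene",i))
E
```

```text
7.5167 [482.4  169.93 191.4 ] [-0.37 -2.65 -2.05] [-0.77  0.3   0.15] 58.444637060165405
[(42, np.float64(25.0), np.float64(1.5), np.float64(0.44)), (17, np.float64(26.0), np.float64(-2.6), np.float64(0.14))]
```

carry_out(rows=[[5,0,0,5,0],[5,0,3,5,0],[5,-0.5,6,3,0],[5,-0.8,9,1,0],[5,-1,12,-1,0],[5,-1.3,15,-3,0],[5,-1.6,18,-5,0],[5,-2,22,-7,0],[5,-2,22,-7,0],[5,-2,22,-7,0]])

```text
time: 8.35
position: [479.3, 192.2, 183.3]
ee_rot: [0.673, 0.739, -0.001, -0.001]
wrist_force: [-2.6, -0.4, -6.9]
gripper_width: 13.2
grasp_force: 58.6
```

```bash
python3 - <<'E'
from h import *
np.set_printoptions(precision=2,suppress=True)
i=bot.capture("scene");cv2.imwrite(f"pics/scene8.png",i[:,:,::-1]);cv2.imwrite(f"pics/side8.png",bot.capture("side")[:,:,::-1])
s=bot.sense();print(s["time"],s["position"],s["wrist_force"],s["moment"],s["grasp_force"])
print(pitch("scene",i))
E
```

```text
8.45 [479.56 192.34 183.63] [-0.84 -0.84 -4.13] [-0.5   0.03  0.  ] 58.611263036727905
[(34, np.float64(28.0), np.float64(0.7), np.float64(0.28)), (18, np.float64(30.5), np.float64(-2.9), np.float64(0.14))]
```

carry_out(rows=[[5,-0.5,5,-4,0],[5,-1,10,-7,0],[5,-1.4,15,-10,0],[5,-2,20,-13,0],[5,-2.4,25,-16,0],[5,-2.9,30,-19,0],[5,-3.4,35,-21,0],[5,-3.8,40,-24,0],[5,-3.8,40,-24,0],[5,-3.8,40,-24,0]])

```text
time: 9.28
position: [476.3, 233.0, 160.0]
ee_rot: [0.673, 0.739, 0.0, -0.001]
wrist_force: [-2.7, 1.0, -4.3]
gripper_width: 12.7
grasp_force: 58.6
```

```bash
python3 - <<'E'
from h import *
np.set_printoptions(precision=2,suppress=True)
i=bot.capture("scene");cv2.imwrite(f"pics/scene9.png",i[:,:,::-1]);cv2.imwrite(f"pics/side9.png",bot.capture("side")[:,:,::-1])
s=bot.sense();print(s["time"],s["position"],s["wrist_force"],s["moment"],s["grasp_force"])
print(pitch("scene",i))
E
```

```text
9.3833 [476.35 232.43 160.22] [-2.55  0.09 -3.9 ] [-0.19  0.7   0.28] 58.534271121025085
[(45, np.float64(30.5), np.float64(-6.2), np.float64(0.86)), (43, np.float64(13.0), np.float64(-6.9), np.float64(0.8))]
```

carry_out(rows=[[5,-1.2,3,-2,0],[5,-1.6,6,-3.6,0],[5,-2,9,-5.2,0],[5,-2.3,12,-7,0],[5,-2.6,14,-8,0],[5,-2.8,16,-9.2,0],[5,-3,18,-10.4,0],[5,-3.1,19,-11,0],[5,-3.1,19,-11,0],[5,-3.1,19,-11,0]])

```text
time: 10.22
position: [473.6, 251.1, 149.3]
ee_rot: [0.674, 0.739, 0.0, -0.0]
wrist_force: [-1.2, -0.8, -2.7]
gripper_width: 12.5
grasp_force: 58.6
```

No stop yet; continue in small steps.

carry_out(rows=[[5,-0.1,1,-0.6,0],[5,-0.2,2,-1.2,0],[5,-0.3,3,-1.7,0],[5,-0.4,4,-2.3,0],[5,-0.5,5,-2.9,0],[5,-0.5,5.5,-3.2,0],[5,-0.6,6,-3.5,0],[5,-0.6,6,-3.5,0],[5,-0.6,6,-3.5,0],[5,-0.6,6,-3.5,0]])

```text
time: 11.05
position: [473.4, 254.3, 146.9]
ee_rot: [0.674, 0.739, -0.001, 0.001]
wrist_force: [-3.3, -7.4, 7.2]
gripper_width: 12.7
grasp_force: 59.6
```

carry_out(rows=[[5,-0.1,1,-0.6,0],[5,-0.2,2,-1.2,0],[5,-0.3,3,-1.7,0],[5,-0.4,4,-2.3,0],[5,-0.5,5,-2.9,0],[5,-0.5,5,-2.9,0],[5,-0.5,5,-2.9,0],[5,-0.5,5,-2.9,0],[5,-0.5,5,-2.9,0],[5,-0.5,5,-2.9,0]])

```text
time: 11.88
position: [473.9, 254.1, 146.4]
ee_rot: [0.675, 0.738, -0.004, 0.004]
wrist_force: [-6.8, -19.5, 25.5]
gripper_width: 13.1
grasp_force: 61.7
```

```bash
python3 - <<'E'
from h import *
np.set_printoptions(precision=2,suppress=True)
for n in("scene","side"): cv2.imwrite(f"pics/{n}10.png",bot.capture(n)[:,:,::-1])
s=bot.sense();print(s["time"],s["position"],s["wrist_force"],s["moment"],s["grasp_force"])
E
```

```text
11.9833 [473.9  254.12 146.35] [ -7.78 -19.36  25.46] [-4.06  1.9   0.46] 61.66018187999725
```

carry_out(rows=[[5,0.5,-4,2.5,0],[5,1.2,-12,7,0],[5,2,-21,12,0],[5,3,-31,18,0],[5,4,-42,24,0],[5,5,-53,30.5,0],[5,6.2,-64,37,0],[5,7,-74,43,0],[5,8,-81,47,0],[5,8,-81,47,0]])

```text
time: 12.82
position: [482.0, 178.2, 191.4]
ee_rot: [0.675, 0.738, 0.001, 0.001]
wrist_force: [-0.7, -1.0, -0.9]
gripper_width: 12.8
grasp_force: 58.6
```

```bash
python3 - <<'E'
from h import *
np.set_printoptions(precision=2,suppress=True)
i=bot.capture("scene");cv2.imwrite(f"pics/scene11.png",i[:,:,::-1])
s=bot.sense();print(s["time"],s["position"],s["wrist_force"],s["moment"],s["grasp_force"])
print(pitch("scene",i))
E
```

```text
12.8667 [481.58 179.26 190.83] [-0.19 -1.09 -1.23] [-0.32  0.16  0.03] 58.60694110393524
[(20, np.float64(26.5), np.float64(0.7), np.float64(0.2)), (18, np.float64(26.0), np.float64(0.3), np.float64(0.6)), (16, np.float64(30.0), np.float64(-2.4), np.float64(0.13))]
```

carry_out(rows=[[5,0.2,-3,-6,0],[5,0.5,-6,-12,0],[5,0.7,-8.5,-18,0],[5,1,-11,-24,0],[5,1.2,-13,-30,0],[5,1.4,-15,-37,0],[5,1.5,-16.5,-44,0],[5,1.7,-18,-52,0],[5,1.8,-19,-60,0],[5,1.8,-19,-60,0]])

```text
time: 13.7
position: [481.3, 160.7, 128.0]
ee_rot: [0.674, 0.739, -0.001, -0.001]
wrist_force: [-1.1, 1.5, 1.1]
gripper_width: 12.9
grasp_force: 58.7
```

```bash
python3 - <<'E'
from h import *
np.set_printoptions(precision=2,suppress=True)
i=bot.capture("scene");cv2.imwrite(f"pics/scene12.png",i[:,:,::-1])
s=bot.sense();print(s["time"],s["position"],s["wrist_force"],s["moment"],s["grasp_force"])
print(pitch("scene",i))
E
```

```text
13.75 [481.59 160.84 128.72] [-1.82  0.27  0.34] [0.3  0.25 0.15] 58.66052985191345
[(32, np.float64(1.0), np.float64(0.9), np.float64(0.27)), (18, np.float64(1.5), np.float64(-3.5), np.float64(0.15))]
```

carry_out(rows=[[5,0,0,-3,0],[5,0,0,-6,0],[5,0,0,-6,0],[5,0.6,-6,-6,0],[5,1.4,-14,-6,0],[5,2.4,-24,-6,0],[5,3.4,-34,-5,0],[5,4.4,-44,-2,0],[5,4.8,-48,0,0],[5,4.8,-48,0,0]])

```text
time: 14.58
position: [487.7, 111.3, 130.4]
ee_rot: [0.675, 0.738, 0.0, 0.001]
wrist_force: [0.9, -0.1, -1.0]
gripper_width: 12.9
grasp_force: 58.5
```

```bash
python3 - <<'E'
from h import *
np.set_printoptions(precision=2,suppress=True)
i=bot.capture("scene");cv2.imwrite(f"pics/scene13.png",i[:,:,::-1]);j=bot.capture("side");cv2.imwrite(f"pics/side13.png",j[:,:,::-1])
s=bot.sense();print(s["time"],s["position"],s["wrist_force"],s["moment"],s["grasp_force"])
print(pitch("scene",i),pitch("side",j))
print(pitch("scene",cv2.imread("pics/scene3.png")[:,:,::-1]))
# rod tip in scene: bright-vs-start difference along stem
P,M=tool();C=cam("scene");print([proj(C,P+[0,0,8]+151*(np.cos(p)*M[:,0]-[0,0,np.sin(p)])) for p in(-.05,0,.05)])
a=np.abs(i[:,:,::-1].astype(int)-cv2.imread("pics/scene0.png")).max(2)>25
g=proj(C,P+[0,0,8]+151*M[:,0]); x,y=g.astype(int)
for r in range(y-8,y+12): print(r,''.join('#' if v else '.' for v in a[r,x-14:x+20]))
print(x-14)
E
```

```text
14.6833 [487.28 113.38 130.13] [ 0.16 -0.88 -0.96] [ 0.03 -0.01 -0.01] 58.53981614112854
[(16, np.float64(1.5), np.float64(-3.2), np.float64(0.15)), (15, np.float64(2.5), np.float64(2.0), np.float64(0.53))] [(41, np.float64(4.5), np.float64(3.1), np.float64(0.46)), (16, np.float64(-8.5), np.float64(-6.2), np.float64(0.36))]
[]
[array([248.94, 227.84]), array([249.18, 230.41]), array([249.56, 232.87])]
222 .........................##..####.
223 ...........................#####.#
224 .......................##.####.###
225 ......................########.###
226 ....................#######...####
227 ...................#######.#######
228 ..................########.####..#
229 .................########.#####...
230 ................#######...######..
231 ...............#######....#######.
232 ...............#####......########
233 ................#.........########
234 ..........................########
235 ..........................########
236 ..........................########
237 ..........................########
238 ...........................#####..
239 .............................##...
240 ..................................
241 ..................................
235
```

carry_out(rows=[[5,0,-8,6,0],[5,-2,-22,14,0],[5,-6,-40,22,0],[5,-12,-58,26,-0.08],[5,-20,-75,26,-0.18],[5,-28,-92,26,-0.29],[5,-36,-106,26,-0.4],[5,-43,-114,26,-0.51],[5,-47,-117,26,-0.62],[5,-47,-117,26,-0.73]])

```text
time: 15.52
position: [439.0, -4.7, 156.2]
ee_rot: [0.895, 0.447, -0.0, -0.0]
wrist_force: [-0.6, 0.7, -1.0]
gripper_width: 12.8
grasp_force: 58.4
```

carry_out(rows=[[5,0,0,0,-0.11],[5,0,0,0,-0.22],[5,0,0,0,-0.33],[5,0,0,0,-0.44],[5,0,0,0,-0.55],[5,0,0,0,-0.66],[5,0,0,0,-0.77],[5,0,0,0,-0.87],[5,0,0,0,-0.93],[5,0,0,0,-0.93]])

```text
time: 16.35
position: [440.1, -3.4, 156.3]
ee_rot: [1.0, 0.001, 0.0, 0.0]
wrist_force: [0.0, -0.2, -1.7]
gripper_width: 12.6
grasp_force: 58.6
```

```bash
python3 - <<'E'
from h import *
np.set_printoptions(precision=2,suppress=True)
for n in("wrist","scene","side"): cv2.imwrite(f"pics/{n}14.png",bot.capture(n)[:,:,::-1])
s=bot.sense();print(s["time"],s["position"],s["ee_rot"],s["wrist_force"],s["qpos"])
P,M=tool();print("tip",P+[0,0,3]+151*M[:,0])
print(pitch("scene",bot.capture("scene")),pitch("side",bot.capture("side")))
s0=dict(position=np.array([649.4,0,241.26]),ee_rot=np.array([.70707,.70714,-.00074,-.00061]))
print(onz(cam("wrist",s0),(198,257),211))
for n in("scene","side"):print(proj(cam(n),P+[0,0,3]+151*M[:,0]))
E
```

```text
16.5 [440.12  -3.38 156.13] [1. 0. 0. 0.] [ 0.07 -0.56 -0.87] [-0.24  0.12  0.16  2.12 -0.02  0.91 -1.63]
tip [591.12  -2.66 159.15]
[(19, np.float64(45.0), np.float64(-5.4), np.float64(0.26)), (19, np.float64(3.0), np.float64(-3.5), np.float64(0.53))] [(23, np.float64(4.0), np.float64(3.2), np.float64(0.19)), (20, np.float64(1.0), np.float64(-6.3), np.float64(0.16)), (15, np.float64(1.0), np.float64(0.4), np.float64(0.66)), (14, np.float64(-9.5), np.float64(2.1), np.float64(0.11))]
[600.9   -5.08 211.  ]
[321.86 146.6 ]
[262.65 137.35]
```

carry_out(rows=[[5,2,-0.5,0.5,0],[5,5,-1,1,0],[5,8,-1.6,1,0],[5,10.5,-2.2,1,0],[5,10.5,-2.2,1,0],[5,10.5,-2.2,1,0],[5,10.5,-2.2,1,0],[5,10.5,-2.2,1,0],[5,10.5,-2.2,1,0],[5,10.5,-2.2,1,0]])

```text
time: 17.43
position: [450.5, -5.6, 156.9]
ee_rot: [1.0, 0.001, -0.0, 0.0]
wrist_force: [-0.3, -0.2, -0.5]
gripper_width: 12.6
grasp_force: 58.6
```

```bash
python3 - <<'E'
from h import *
np.set_printoptions(precision=1,suppress=True)
im={n:bot.capture(n)[:,:,::-1] for n in("wrist","scene","side")}
for n in im: cv2.imwrite(f"pics/{n}15.png",im[n])
s=bot.sense();print(s["time"],s["position"],s["wrist_force"])
P,M=tool();T=P+[0,0,3]+151*M[:,0];L=np.array([601.4,-5,210]);f=[cv2.resize(im["wrist"],(400,300))]
for n in("scene","side"):
    x,y=(proj(cam(n),T)-[50,37]).astype(int); f.append(cv2.resize(im[n][y:y+75,x:x+100],(400,300),interpolation=cv2.INTER_CUBIC))
    print(n,x,y,(proj(cam(n),T)-[x,y])*4,(proj(cam(n),L)-[x,y])*4,(proj(cam(n),P+[0,0,6.2]+57*M[:,0])-[x,y])*4)
print("wrist",proj(cam("wrist"),T)/1.4,proj(cam("wrist"),L)/1.4)
cv2.imwrite("pics/m15.png",np.vstack([np.hstack(f[:2]),np.hstack([f[2],f[2]*0])]))
E
```

```text
17.5833 [450.6  -5.7 157. ] [-0.2  0.5 -0.9]
scene 270 106 [200.4 151.1] [203.5  80.9] [300.6 229.2]
side 208 98 [201.  149.9] [199.5  65.3] [377.4 177.2]
wrist [199.5 -86.8] [ 198.8 -248.5]
```

View pics/m15.png

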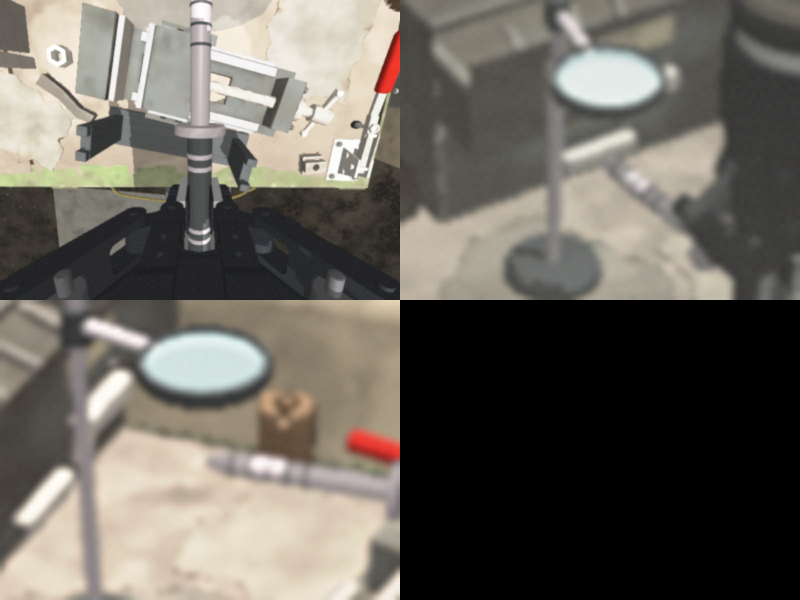

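```bash
python3 - <<'E'
from h import *
np.set_printoptions(precision=1,suppress=True)
S,D=cam("scene"),cam("side")
q=lambda a,b:tri(S,(270+a[0]/4,106+a[1]/4),D,(208+b[0]/4,98+b[1]/4))
print("tip",q((212,162),(210,161)),"lens",q((207,79),(204,63)))
print("stem at collar side",onrodplane(D,(208+390/4,98+190/4)),onrodplane(D,(208+210/4,98+161/4)))
E
```

```text
tip (array([599.7, -12.9, 149.3]), np.float64(0.8778278771733934)) lens (array([599.4,  -5.9, 211.6]), np.float64(0.7568192446376695))
stem at collar side (np.float64(50.11821173065916), np.float64(156.92797471747235)) (np.float64(146.19877420588386), np.float64(154.1643566747489))
```

carry_out(rows=[[5,0,1,2,0],[5,0,2,4,0],[5,0,3,5.5,0],[5,0,4.5,7,0],[5,0,4.5,7,0],[5,0,4.5,7,0],[5,0,4.5,7,0],[5,0,4.5,7,0],[5,0,4.5,7,0],[5,0,4.5,7,0]])

```text
time: 18.42
position: [450.6, -1.2, 163.9]
ee_rot: [1.0, 0.001, -0.0, 0.0]
wrist_force: [0.5, 0.5, -1.0]
gripper_width: 12.7
grasp_force: 58.6
```

```bash
python3 - <<'E'
from h import *
np.set_printoptions(precision=1,suppress=True)
w=bot.capture("wrist")
s=bot.sense();print(s["time"],s["position"],s["wrist_force"],s["joint_velocities"]*1000)
P,M=tool();C=cam("wrist")
g=cv2.cvtColor(w,cv2.COLOR_RGB2GRAY).astype(float)
for r in(5,60,110):
    d=np.diff(cv2.GaussianBlur(g[r-2:r+3].mean(0)[None],(3,1),0)[0]); a,b=240+np.argsort(-abs(d[240:281]))[:3],281+np.argsort(-abs(d[281:325]))[:3]
    print(r,a,b,[onz(C,((x+y)/2+.5,r),P[2]+3)[:2] for x,y in zip(a,b)],[onz(C,(y,r),P[2]+3)[1]-onz(C,(x,r),P[2]+3)[1] for x,y in zip(a,b)])
E
```

```text
18.4667 [450.6  -1.2 163.9] [ 0.5 -0.6 -1.6] [ 0.4  1.1 -0.4 -1.  -0.6 -2.1  2.5]
5 [265 264 269] [296 297 292] [array([564.3,  -1.6]), array([564.3,  -1.6]), array([564.3,  -1.6])] [np.float64(-11.663904751199489), np.float64(-12.416406744104513), np.float64(-8.653883612699264)]
60 [265 266 264] [295 306 294] [array([545.6,  -1.5]), array([545.6,  -3.8]), array([545.6,  -1.1])] [np.float64(-11.820522636359529), np.float64(-15.76034589245091), np.float64(-11.820553993673805)]
110 [265 268 277] [294 324 295] [array([526.9,  -1.3]), array([526.9,  -8.1]), array([526.9,  -4. ])] [np.float64(-11.93751007146341), np.float64(-23.049979921280777), np.float64(-7.409355660065692)]
```

carry_out(rows=[[5,0,-1,0,0],[5,0,-1.5,0,0],[5,0,-1.5,0,0],[5,0,-1.5,0,0],[5,0,-1.5,0,0],[5,0,-1.5,0,0],[5,0,-1.5,0,0],[5,0,-1.5,0,0],[5,0,-1.5,0,0],[5,0,-1.5,0,0]])

```text
time: 19.3
position: [450.6, -2.7, 164.0]
ee_rot: [1.0, 0.001, 0.0, 0.0]
wrist_force: [0.7, -0.5, -0.9]
gripper_width: 12.9
grasp_force: 58.6
```

```bash
python3 -c "
from plant import bot
s=bot.sense();print(s['time'],s['position'],s['grasp_force'],s['wrist_force']);print(bot.sign_off())"
```

```text
19.3 [450.64399197  -2.6689877  163.96071879] 58.57734739780426 [ 0.74841232 -0.5003286  -0.92428478]
the job is handed in; nothing more can be done
None
```

The job is handed in at 19.3 s: the rod went into the open tube, tube 1, until it stopped dead under about 32 N where the collar should meet the mouth, and it is now gripped and still under the lens, tilted about 2° tip-down, with its tip roughly 50 mm below the glass (my two height estimates, 156 and 163 mm, straddle the 160 mm target).

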